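# Clamp a plaster mould in the screw press

### The job

The closed two-piece plaster mould stands half-way in the green screw press: push it gently home against the back stop, then turn the T-handle clockwise until it comes up clearly firm, so that the two halves are clamped together and stay clamped when you let go. Plaster cracks, so do not shove it hard or force the screw once it is firm, keep the halves in register, and leave the other things on the bench where they are.

Things in the scene. Friction and masses are not known exactly. Their poses are not given: they have to be found in the camera images.
- press: Green bench screw press, fixed, 262 mm deep, 164 mm wide, open to its own -x. Origin on the vertical screw axis at bench height; x towards the back stop, z up. Flat steel bed 26 mm above the bench, x -162 to +88 mm, between two side guides (inner faces at y = +-34.5 mm, tops 40 mm above the bench).
- stop (a point): Middle of the front face of the press's back stop, a green plate 64 mm wide, 58 mm tall above the bed, at x = +65 mm in the press frame; same axes as the press. The mould is home when its far end touches this face.
- crosshead (a point): Top of the brass nut in the middle of the crosshead, on the screw axis, 194 mm above the bench. The crosshead is 44 mm deep (press x) and 166 mm wide (y), 150 to 182 mm above the bench, carried by two 22 mm columns at y = +-63 mm whose nuts reach 202 mm.
- handle_grip (a point): Centre of the dark steel T-handle bar on the screw: flat sides, 112 mm long, 12 thick, 16 high, 17 mm balls at its ends, on a 12 mm stem 22 mm long below it. x along the bar (at first across the press, within 30 deg), z up; 234 to 237 mm above the bench at first. Clockwise from above drives screw, bar and presser down 12 mm a turn (1.91 mm per rad); over 7 rad to go, 1.4 to 5.5 needed.
- screw (a point): Point on the screw axis. Feel of the screw while it turns: free, a steady 0.30 N m; once it bears, 0.0019 N m more per N of clamping: 0.46 (1.5 times free) just clamped, 0.6 (twice) well clamped, above 0.75 (2.5 times) the plaster cracks. Held still, friction hides up to 0.30 of it: a hand at rest feels about 0 to 0.15 when free. It stays where it is left, up to twice the free torque.
- presser: Steel presser cup, radius 31 mm, on the screw's lower end; goes up and down without turning. Origin: centre of its underside. Below it a black rubber facing, radius 28 mm, worn to an unknown 4 to 9 mm, with 2 to 8.6 mm of air over the mould's top at first. From first touch to just clamped: about 0.35 rad of handle, to cracking: about 1 rad.
- mould_lower: Lower half of the white plaster mould: block 130 mm long (x), 64 wide (y), 36 high, 0.3 to 0.5 kg, on the press bed with 2.5 mm of play to either guide. Origin: centre of its underside. It starts 45 to 75 mm short of home along the press's x; at home its origin is on the screw axis. Push its free near end (-x face). Sliding the mould takes 4 to 8 N.
- mould_upper: Upper half of the mould, same size and mass, pouring hole near its -x end, lying on the lower half, its top 98 mm above the bench. Origin: centre of its underside, 36 mm above the lower half's origin. Two round keys of the lower half (6.5 mm high) sit in its underside with 2 mm of play.
- rib: Bystander: flat wooden throwing rib, 100 x 48 x 8 mm, on the bench beside the press; origin under its centre.
- spare_half: Bystander: a spare plaster mould half, 130 x 64 x 36 mm, lying alone on the bench; origin under its centre.
- slip_bowl: Bystander: white ceramic bowl, radius 66 mm, 70 mm high; origin under its centre.
- spray_can: Bystander: orange spray can, radius 27 mm, 170 mm high; origin under its centre.
- bowl0: Bystander: thrown clay bowl, radius 58 mm, 82 mm high, on an 18 mm ware board; origin under its centre.
- bowl1: Bystander: as bowl0.
- bowl2: Bystander: as bowl0.
Not all that is in view belongs to the job. Leave any yellow look-alike of the mould_lower alone. Leave any red look-alike of the mould_upper alone.

How it is judged:
On the way, in this order (a step that is already met when the one before it is completed fails the run):
1. the closed mould stands home against the back stop (within 3 mm), still unclamped (x of mould_lower in the frame of press above -0.003 m and contact force between presser and mould_upper below 5 N), for 0.2 s.
2. the screw clamps the mould with at least 80 N (contact force between presser and mould_upper above 80 N), for 0.3 s.
At the end, for the whole second after the job is handed in: The mould is home against the back stop (within 4 mm), its halves closed and in register (within 4 mm), clamped by the presser with at least 80 N, at rest, and the handle let go (contact force between presser and mould_upper above 80 N and x of mould_lower in the frame of press above -0.004 m and horizontal distance between mould_upper and mould_lower below 0.004 m and angle between mould_upper's own z axis and vertical below 0.05 rad and linear speed of mould_upper below 0.01 m/s and z of mould_upper in the frame of mould_lower between 0.03 and 0.039 m); the robot touches nothing.
It fails at once if the plaster is cracked by the screw (more than 240 N) (contact force between presser and mould_upper above 240 N).
It fails at once if the mould is shoved with more than 45 N (contact force between any of the arm, the fingers and mould_lower above 45 N or contact force between any of the arm, the fingers and mould_upper above 45 N).
It fails at once if the mould halves are knocked out of register or apart (horizontal distance between mould_upper and mould_lower above 0.008 m or angle between mould_upper's own z axis and vertical above 0.15 rad).
It fails at once if another thing on the bench is moved by more than 20 mm (distance of any of rib, spare_half, slip_bowl, spray_can, bowl0, bowl1, bowl2 from where it was at the start of the episode above 0.02 m).
It also fails if it takes over 72 s, if anything falls off the work surface, if the arm or the gripper's body presses on something with over 40 N, if the wrist force passes 120 N, or if a joint passes its speed limit or range.

### The arm

A 6-joint arm with a two-finger parallel gripper is mounted at the origin on the work surface. World frame = base frame: x ahead of the robot, y to its left, z up, the work surface at z = 0. Lengths are in m, angles in rad, forces in N, time in s.
With the tool pointing down it reaches from about 0.4 to 0.825 m from the base axis. Payload 7 kg.
Tool frame: the origin (TCP) lies on the centre line of the jaws, within the pads' length; the fingertips stand tip_reach ahead of it and the grasp point (between the pads) is the TCP (tip_reach is the distance from the TCP to the fingertips, in m); z points along the fingers, y is the line along which they close (so a half turn about z gives the same grasp; the last joint's range is limited). The gripper opens to 88 mm and grips with 3 to 60 N. Pads are 19 mm wide; open, the fingers measure 130 mm over their backs; the gripper's body (78 mm by 193 mm) begins 47 mm behind the grasp point.
Start: joints at [1.57, 0.359, 0.012, 0, -1.224, -0.288], TCP at [0.192, 0.647, 0.246] pointing down, gripper open.
Joint ranges: [-3.07, 3.07], [-1.43, 2.12], [-1.02, 1.25], [-3.03, 1.67], [-3.05, -0], [-3.03, 3.03]. Speed limits (rad/s): [2.39, 2.39, 3.01, 3.14, 3.14, 3.14].

### API

Orientations are given as [roll, pitch, yaw] about the fixed x, y, z axes, in that order (R = Rz(yaw) Ry(pitch) Rx(roll)).
In Python, from station import get_state, grab_frame, calibration, job_done, find_in, mark_of, tip_reach gives the robot as it stands.
- The arm moves only by the shell command python3 -m handwheel 'ROWS' [OPENING] [FORCE]. ROWS is JSON, a list of rows, each an object with "delta_pos": the shift along the world's x, y, z in units of 30 mm (1.0 is 30 mm), a list of three; "dr": the turn, a rotation vector about the world's x, y, z in degrees, a list of three. In form: [{"delta_pos": [tx, ty, tz], "dr": [rx, ry, rz]}, ...]. A call has 1 to 10 rows; each row shifts and turns the commanded pose from where the row before left it; what a row does not reach is not made up. A row lasts 1/10 s, in which the tool goes at most 50 mm and 8.59 degrees, less where a joint would pass 70% of its speed; a pose out of reach is approached as far as the arm can. A call is refused whole if a number of a shift passes 1 or a number of a turn 8.59, either way. A call with a gripper value outside its range is refused whole. OPENING is the closure, from -1 (fully open) to 1 (shut), set as the call begins (- or left out, the last holds). The fingers move at their own pace and stop on an object; FORCE is the grip in N (left out, the last holds). Time passes only in rows, so rows that do not move let the fingers close. It gives the time, the measured TCP pose, the force, the opening and the grip force at its end, in the units of the state.
- get_state(): the state, without advancing time (a new reading comes with each control period).
- grab_frame(name): name is "side" or "top"; returns the picture (400x640x3 uint8, red, green, blue); there is no depth.
- calibration(name): a dict with "fx", "fy", "cx", "cy" (pixels), "k1" (the pictures are not rectified: a ray, as slopes to the right and down, at radius r is drawn at 1 + k1 r^2 times it, then the intrinsics apply), "extrinsics" (4x4, takes a point from world to camera coordinates). Camera axes: x right, y down, z forward; pixel columns grow to the right and rows downward; lengths in m; the calibration is good to about 2 mm. A picture is of the moment at which its call begins. calibration takes no time and is no camera call.
- job_done(): hands the job in; it is judged then, once.
Trained networks look in the newest picture that a camera, given by its name, has taken for a name from the list of things; names that differ only in an ending like _2 or _b are one class to them, and where a whole thing is asked for, a point or a joint stands for the part that bears it (a point fixed in the world has none). Each returns a list of dicts, best first, with "conf" (0 to 1); they miss things now and then, are a little off and sometimes report something else, mostly with a low value. They report only what shows in the picture. A call takes as long as a camera call. They do not tell look-alikes from the thing itself.
- find_in(camera, query): "location" ([column, row] in pixels, amid what is visible of it).
- mark_of(camera, query): "location" ([column, row] in pixels: a listed point, or the origin of a listed thing).
The state is a dict: "t": time; "q": joint angles; "qd": joint speeds; "joint_efforts": joint torques, N m; "eef_pos": TCP position; "ee_rot": TCP orientation; "force": force on the tool from outside, world axes, zero at the start; "moment": the same for the moment, N m; "width": finger opening in m; "gripper_force": force on a finger pad.
Only numpy, scipy, OpenCV 4.12 (cv2) and the standard library are available. Lean on these libraries where they do the work, as an engineer would, in place of code of your own. Each camera call takes 0.05 s, during which the arm holds its last target. There are 200 camera calls.

## Working session

There is one attempt and no reset: what is moved stays moved. The work goes in short steps, Python scripts to look and compute and a shell command to move; the robot and the scene stay as the last step left them, time stands still between calls to the robot, and variables do not carry over. Pictures are saved under pics/ and viewed, at most 10 in all, crops included, and the job is handed in when it is done.

```bash
mkdir -p pics; ls
cat > h.py <<'E'
import numpy as np, cv2
from scipy.optimize import least_squares
from station import *
def proj(c,P):
    k=calibration(c);E=np.array(k["extrinsics"]);p=E[:3,:3]@np.asarray(P,float)+E[:3,3]
    s=p[:2]/p[2];s=s*(1+k["k1"]*(s@s));return np.array([k["fx"]*s[0]+k["cx"],k["fy"]*s[1]+k["cy"]])
def tri(obs): # [(cam,px)]
    return least_squares(lambda P:np.concatenate([proj(c,P)-np.array(u) for c,u in obs]),[0.2,.6,.1]).x
def onz(c,u,z):
    r=least_squares(lambda P:proj(c,[P[0],P[1],z])-np.array(u),[.2,.6]).x;return np.array([*r,z])
def save(c,n,crop=None,sc=1):
    f=grab_frame(c)[:,:,::-1]
    if crop: f=f[crop[1]:crop[3],crop[0]:crop[2]]
    cv2.imwrite(n,cv2.resize(f,None,fx=sc,fy=sc,interpolation=cv2.INTER_CUBIC))
E
python3 - <<'E'
from h import *
s=get_state();print(s,tip_reach if not callable(tip_reach) else tip_reach())
for c in("side","top"):
    save(c,f"pics/{c}0.png");E=np.array(calibration(c)["extrinsics"]);print(c,-E[:3,:3].T@E[:3,3],E[2,:3])
    for n in["press","stop","crosshead","handle_grip","mould_lower","mould_upper","presser","screw"]:
        print(n,[(np.round(d["location"]).tolist(),round(d["conf"],2)) for d in mark_of(c,n)[:3]])
E
```

```text
pics
{'t': 0.0, 'q': array([ 1.57004170e+00,  3.59388306e-01,  1.10538914e-02, -3.72334971e-04,
       -1.22410472e+00, -2.88097306e-01]), 'qd': array([-1.74641530e-04, -8.59437346e-04, -1.97511781e-03, -3.40087302e-04,
        1.30638631e-03, -9.23562062e-05]), 'joint_efforts': array([ 1.37433013e-03, -5.82713664e+01,  2.93049073e+01,  6.99698567e+00,
        6.95427079e-03, -1.62337628e-04]), 'eef_pos': array([0.19216224, 0.64658206, 0.24461559]), 'ee_rot': array([ 3.13991809e+00, -1.31226168e-04, -2.88978622e-01]), 'force': array([-0.58159548, -0.41423161, -0.56934855]), 'moment': array([-0.00276418,  0.01146965, -0.03234561]), 'gripper_force': 0.0, 'width': 0.0877981026149439} 0.019
side [ 0.13455717 -0.87997875  0.68906077] [ 0.38020152  0.77364472 -0.5068734 ]
press [([350.0, 217.0], 0.82)]
stop [([364.0, 200.0], 0.66)]
crosshead [([352.0, 171.0], 0.76), ([258.0, 175.0], 0.41)]
handle_grip [([348.0, 156.0], 0.83), ([352.0, 184.0], 0.58)]
mould_lower [([335.0, 216.0], 0.8), ([263.0, 254.0], 0.79)]
mould_upper [([286.0, 201.0], 0.95), ([334.0, 211.0], 0.94)]
presser [([347.0, 192.0], 0.67)]
screw [([349.0, 186.0], 0.68)]
top [ 0.31961441 -0.04621539  1.30032783] [ 0.18849533  0.01028965 -0.98202018]
press [([307.0, 177.0], 0.65)]
stop [([303.0, 150.0], 0.63)]
crosshead [([302.0, 159.0], 0.65), ([303.0, 165.0], 0.38)]
handle_grip [([300.0, 154.0], 0.55)]
mould_lower [([310.0, 275.0], 0.6)]
mould_upper [([242.0, 219.0], 0.89), ([306.0, 190.0], 0.72)]
presser [([306.0, 171.0], 0.8)]
screw [([419.0, 243.0], 0.5), ([308.0, 170.0], 0.47)]
```

View pics/side0.png

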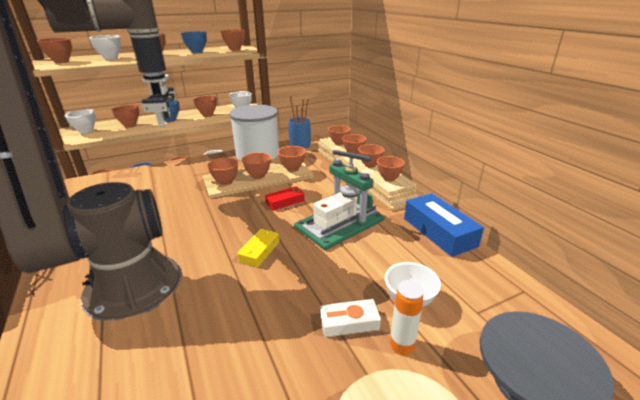

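View pics/top0.png

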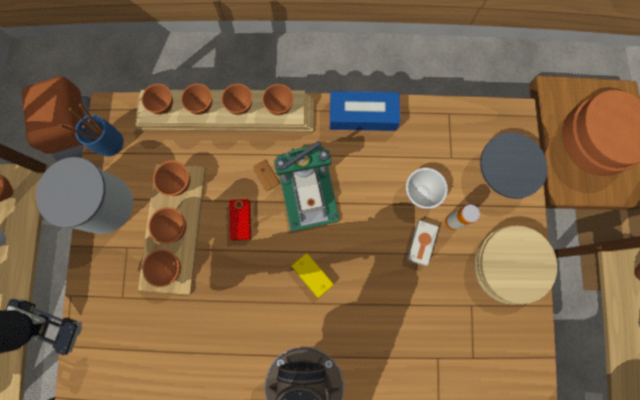

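Run:
```python
from h import *
print(get_state()['t'])
o={}
for n in["press","stop","crosshead","handle_grip","mould_lower","mould_upper","presser"]:
    o[n]=0
import sys
d={"press":((350,217),(307,177)),"stop":((364,200),(303,150)),"crosshead":((352,171),(302,159)),"handle":((348,156),(300,154)),"upper":((334,211),(306,190)),"presser":((347,192),(306,171)) }
for n,(a,b) in d.items():
    P=tri([("side",a),("top",b)]);print(n,P.round(3),(proj("side",P)-a).round(1),(proj("top",P)-b).round(1))
```

```text
0.9
press [0.664 0.005 0.016] [-0.9  0.2] [ 0.4 -0.9]
stop [0.736 0.021 0.057] [ 1.5 -0.4] [-0.6  1.3]
crosshead [0.672 0.015 0.181] [-0.5  0.1] [ 0.2 -0.4]
handle [0.666 0.02  0.233] [ 1.4 -0.4] [-0.5  1.2]
upper [0.608 0.006 0.056] [ 0. -0.] [-0.  0.]
presser [0.653 0.005 0.115] [ 0.1 -0. ] [-0.   0.1]
```

The mould to use is the white block in the press: side (334,211), top (306,190). Look-alikes are red at side (286,200) / top (240,219), yellow at side (260,248) / top (312,275), and the white spare half at side (352,318) / top (424,243). I'll check the choice in a close crop.

Run:
```python
from h import *
t=cv2.imread("pics/top0.png")[130:250,250:360];s=cv2.imread("pics/side0.png")[135:255,285:395]
t=cv2.resize(t,None,fx=5,fy=5,interpolation=cv2.INTER_CUBIC);s=cv2.resize(s,(400,436),interpolation=cv2.INTER_CUBIC)
t=cv2.resize(t,(400,436));cv2.imwrite("pics/c1.png",np.hstack([t,s]))
```

```text
(no output)
```

View pics/c1.png

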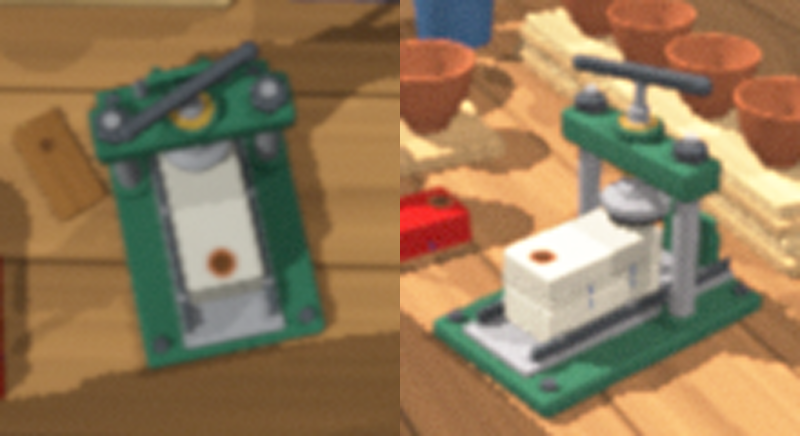

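```bash
cat > fit.py <<'E'
from h import *
k=400/110.
T=lambda u,v:("top",(250+u/k,130+v/k)); S=lambda u,v:("side",(285+(u-400)/k,135+v/k))
def W(p,l): c,s=np.cos(p[2]),np.sin(p[2]); return [p[0]+c*l[0]-s*l[1],p[1]+s*l[0]+c*l[1],l[2]]
obs=[((0,.063,.202),T(112,118)),((0,-.063,.202),T(268,90)),((0,.063,.202),S(592,92)),((0,-.063,.202),S(690,142)),
((0,0,.194),T(192,108)),((0,0,.194),S(638,122)),((0,0,.194),("top",(302,159))),((0,0,.194),("side",(352,171))),
((.065,0,.055),("top",(303,150))),((.065,0,.055),("side",(364,200))),((-.162,.0345,.026),T(190,345)),((-.162,-.0345,.026),T(283,328))]
def r(p):return np.concatenate([proj(c,W(p,l))-u for l,(c,u) in obs])
f=least_squares(r,[.67,.01,.2],loss="soft_l1");print("press",f.x.round(4));print(r(f.x).reshape(-1,2).round(1).tolist())
p=f.x
a=tri([T(108,133),S(578,63)]);b=tri([T(250,50),S(705,88)]);print("bar",a.round(3),b.round(3),np.linalg.norm(a-b),(a+b)/2, "yaw",np.arctan2(b[1]-a[1],b[0]-a[0]))
# mould near-top corners and near bottom
for n,t,s in[("nearL",T(190,282),S(507,255)),("nearR",T(263,268),S(552,280))]:
    P=tri([t,s]);d=P[:2]-p[:2];c,q=np.cos(p[2]),np.sin(p[2]);print(n,P.round(3),[c*d[0]+q*d[1],-q*d[0]+c*d[1]])
print(onz(*T(222,262),.098),onz(*S(543,257),.098))
E
python3 fit.py
```

```text
press [0.6667 0.0111 0.1969]
[[0.5, -0.4], [1.1, -0.3], [0.0, -1.0], [-0.1, -1.1], [0.4, -0.6], [0.2, -0.3], [1.2, 0.1], [-1.3, -2.8], [-1.4, 3.1], [-0.3, 0.1], [1.1, -0.4], [-3.3, 0.5]]
bar [0.636 0.073 0.229] [ 0.7   -0.034  0.235] 0.1248646847853587 [0.6680924  0.0194893  0.23205075] yaw -1.0262225858587983
nearL [0.543 0.015 0.091] [np.float64(-0.12026217279044411), np.float64(0.028227818144142446)]
nearR [ 0.556 -0.046  0.097] [np.float64(-0.1202270997565382), np.float64(-0.034337762390790186)]
[ 0.5604536  -0.01180363  0.098     ] [ 0.56349835 -0.01177806  0.098     ]
```

The crop confirms the choice. The white closed mould with the pouring hole (top crop 222,262) sits in the press with its near end at press x of about -0.120, so it needs roughly 55 mm of push. The bar runs at world yaw of about -59°. Now I'll swing over with the fingers closed.

```bash
python3 -m handwheel '[{"delta_pos":[0.4,-0.9,0],"dr":[0,0,2.8]},{"delta_pos":[0.4,-0.9,0],"dr":[0,0,2.8]},{"delta_pos":[0.4,-0.9,0],"dr":[0,0,2.8]},{"delta_pos":[0.4,-0.9,0],"dr":[0,0,2.8]},{"delta_pos":[0.4,-0.9,0],"dr":[0,0,2.8]},{"delta_pos":[0.4,-0.9,0],"dr":[0,0,2.8]},{"delta_pos":[0.4,-0.9,0],"dr":[0,0,2.8]},{"delta_pos":[0.4,-0.9,0],"dr":[0,0,2.8]},{"delta_pos":[0.4,-0.9,0],"dr":[0,0,2.8]},{"delta_pos":[0.4,-0.9,0],"dr":[0,0,2.8]}]' 1 20
python3 -m handwheel '[{"delta_pos":[0.4,-0.9,0],"dr":[0,0,0]},{"delta_pos":[0.4,-0.9,0],"dr":[0,0,0]},{"delta_pos":[0.4,-0.9,0],"dr":[0,0,0]},{"delta_pos":[0.4,-0.9,0],"dr":[0,0,0]},{"delta_pos":[0.4,-0.9,0],"dr":[0,0,0]},{"delta_pos":[0.4,-0.9,0],"dr":[0,0,0]},{"delta_pos":[0.4,-0.9,0],"dr":[0,0,0]},{"delta_pos":[0.4,-0.9,0],"dr":[0,0,0]},{"delta_pos":[0.4,-0.9,0],"dr":[0,0,0]},{"delta_pos":[0.4,-0.9,0],"dr":[0,0,0]}]'
```

```text
t: 1.9
eef_pos: [0.3126, 0.3759, 0.2458]
ee_rot: [-3.141, -0.0, 0.202]
force: [0.8, -0.0, -0.3]
width: 0.0129
gripper_force: 0.0
t: 2.9
eef_pos: [0.4326, 0.1059, 0.2459]
ee_rot: [-3.141, -0.001, 0.2]
force: [0.6, -0.3, -0.3]
width: 0.0004
gripper_force: 0.0
```

```bash
python3 -m handwheel '[{"delta_pos":[0.35,-0.87,0],"dr":[0.47,-2.35,0]},{"delta_pos":[0.35,-0.87,0],"dr":[0.47,-2.35,0]},{"delta_pos":[0.35,-0.87,0],"dr":[0.47,-2.35,0]},{"delta_pos":[0.35,-0.87,0],"dr":[0.47,-2.35,0]},{"delta_pos":[0.35,-0.87,0],"dr":[0.47,-2.35,0]},{"delta_pos":[0,0,-1],"dr":[0,0,0]},{"delta_pos":[0,0,-1],"dr":[0,0,0]},{"delta_pos":[0,0,-1],"dr":[0,0,0]},{"delta_pos":[0,0,-1],"dr":[0,0,0]},{"delta_pos":[0,0,-1],"dr":[0,0,0]}]'
python3 -m handwheel '[{"delta_pos":[0,0,-0.45],"dr":[0,0,0]},{"delta_pos":[0,0,-0.45],"dr":[0,0,0]},{"delta_pos":[0,0,0],"dr":[0,0,0]}]'
python3 - <<'E'
from h import *
save("side","pics/s2.png",(250,100,410,260),4)
E
```

```text
t: 3.9
eef_pos: [0.485, -0.0235, 0.095]
ee_rot: [3.141, -0.211, 0.2]
force: [0.7, -0.3, 0.7]
width: 0.0004
gripper_force: 0.0
t: 4.2
eef_pos: [0.4837, -0.0239, 0.067]
ee_rot: [3.141, -0.206, 0.2]
force: [-0.4, -0.6, 0.7]
width: 0.0003
gripper_force: 0.0
```

View pics/s2.png

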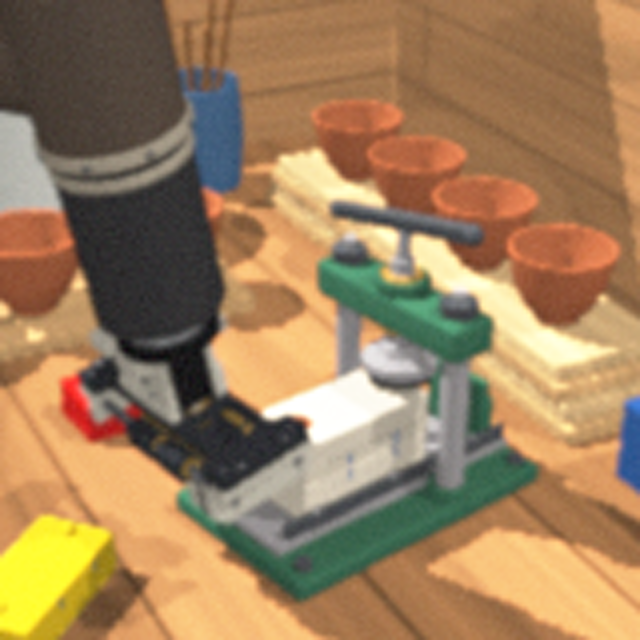

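```bash
python3 -m handwheel '[{"delta_pos":[0.49,0.098,0],"dr":[0,0,0]},{"delta_pos":[0.49,0.098,0],"dr":[0,0,0]},{"delta_pos":[0.33,0.066,0],"dr":[0,0,0]},{"delta_pos":[0.1,0.02,0],"dr":[0,0,0]},{"delta_pos":[0.1,0.02,0],"dr":[0,0,0]},{"delta_pos":[0.1,0.02,0],"dr":[0,0,0]},{"delta_pos":[0.1,0.02,0],"dr":[0,0,0]},{"delta_pos":[0.1,0.02,0],"dr":[0,0,0]}]'
python3 -m handwheel '[{"delta_pos":[0.1,0.02,0],"dr":[0,0,0]},{"delta_pos":[0.1,0.02,0],"dr":[0,0,0]},{"delta_pos":[0.1,0.02,0],"dr":[0,0,0]},{"delta_pos":[0.1,0.02,0],"dr":[0,0,0]},{"delta_pos":[0.1,0.02,0],"dr":[0,0,0]}]'
```

```text
t: 5.05
eef_pos: [0.5369, -0.0134, 0.068]
ee_rot: [3.141, -0.206, 0.199]
force: [-5.3, -0.9, 2.9]
width: 0.0003
gripper_force: 2.9
t: 5.55
eef_pos: [0.5516, -0.0106, 0.0679]
ee_rot: [3.141, -0.205, 0.199]
force: [-7.1, -1.0, 4.6]
width: 0.0001
gripper_force: 3.5
```

```bash
python3 -m handwheel '[{"delta_pos":[0.1,0.02,0],"dr":[0,0,0]},{"delta_pos":[0.1,0.02,0],"dr":[0,0,0]},{"delta_pos":[0.1,0.02,0],"dr":[0,0,0]},{"delta_pos":[0.1,0.02,0],"dr":[0,0,0]},{"delta_pos":[0.1,0.02,0],"dr":[0,0,0]},{"delta_pos":[0.1,0.02,0],"dr":[0,0,0]},{"delta_pos":[0.1,0.02,0],"dr":[0,0,0]},{"delta_pos":[0.1,0.02,0],"dr":[0,0,0]},{"delta_pos":[0.1,0.02,0],"dr":[0,0,0]}]'
python3 -m handwheel '[{"delta_pos":[0.05,0.01,0],"dr":[0,0,0]},{"delta_pos":[0.05,0.01,0],"dr":[0,0,0]},{"delta_pos":[0.05,0.01,0],"dr":[0,0,0]}]'
```

```text
t: 6.45
eef_pos: [0.5786, -0.0051, 0.0679]
ee_rot: [3.141, -0.205, 0.199]
force: [-7.1, -0.3, 4.2]
width: 0.0006
gripper_force: 3.5
t: 6.75
eef_pos: [0.583, -0.0042, 0.0679]
ee_rot: [3.141, -0.205, 0.199]
force: [-7.6, -0.1, 4.7]
width: 0.0005
gripper_force: 3.5
```

```bash
python3 -m handwheel '[{"delta_pos":[0.04,0.008,0],"dr":[0,0,0]},{"delta_pos":[0.04,0.008,0],"dr":[0,0,0]},{"delta_pos":[0.04,0.008,0],"dr":[0,0,0]}]'
for i in 1; do python3 -m handwheel '[{"delta_pos":[0.03,0.006,0],"dr":[0,0,0]},{"delta_pos":[0.03,0.006,0],"dr":[0,0,0]}]' | grep -E "pos|^force"; done
```

```text
t: 7.05
eef_pos: [0.5864, -0.0035, 0.0679]
ee_rot: [3.141, -0.205, 0.199]
force: [-8.7, -0.6, 5.2]
width: 0.0005
gripper_force: 4.0
eef_pos: [0.5881, -0.0031, 0.0678]
force: [-8.1, 0.7, 4.4]
```

```bash
python3 -m handwheel '[{"delta_pos":[0.03,0.006,0],"dr":[0,0,0]}]' | grep -E "pos|^force"; python3 -m handwheel '[{"delta_pos":[0.03,0.006,0],"dr":[0,0,0]}]' | grep -E "pos|^force"
```

```text
eef_pos: [0.589, -0.0029, 0.0678]
force: [-9.4, 0.6, 5.8]
eef_pos: [0.5898, -0.0027, 0.0678]
force: [-9.5, -0.2, 5.8]
```

```bash
python3 -m handwheel '[{"delta_pos":[0.03,0.006,0],"dr":[0,0,0]}]' | grep -E "pos|^force"; python3 -m handwheel '[{"delta_pos":[0.03,0.006,0],"dr":[0,0,0]}]' | grep -E "pos|^force"
```

```text
eef_pos: [0.5906, -0.0026, 0.0678]
force: [-11.0, 0.8, 8.2]
eef_pos: [0.5907, -0.0027, 0.0675]
force: [-13.3, 0.5, 8.7]
```

```bash
python3 -m handwheel '[{"delta_pos":[0.03,0.006,0],"dr":[0,0,0]}]' | grep -E "pos|^force"; python3 -m handwheel '[{"delta_pos":[0.02,0.004,0],"dr":[0,0,0]}]' | grep -E "pos|^force"
```

```text
eef_pos: [0.5908, -0.0028, 0.0672]
force: [-16.4, -0.6, 12.1]
eef_pos: [0.5908, -0.0029, 0.0671]
force: [-17.3, 0.9, 13.7]
```

```bash
python3 -m handwheel '[{"delta_pos":[0,0,0],"dr":[0,0,0]},{"delta_pos":[-0.2,-0.04,0],"dr":[0,0,0]},{"delta_pos":[-0.6,-0.12,0],"dr":[0,0,0]},{"delta_pos":[-0.8,-0.16,0.2],"dr":[0,0,0]},{"delta_pos":[-0.5,-0.1,0.97],"dr":[0,0,0]},{"delta_pos":[0,0,0.97],"dr":[-0.47,2.35,0]},{"delta_pos":[0,0,0.97],"dr":[-0.47,2.35,0]},{"delta_pos":[0,0,0.97],"dr":[-0.47,2.35,0]},{"delta_pos":[0,0,0.97],"dr":[-0.47,2.35,0]},{"delta_pos":[0,0,0.97],"dr":[-0.47,2.35,0]}]' -1 60
python3 -m handwheel '[{"delta_pos":[0,0,0.97],"dr":[0,0,0]},{"delta_pos":[0,0,0.97],"dr":[0,0,0]},{"delta_pos":[0,0,0],"dr":[0,0,0]}]'
python3 - <<'E'
from h import *
print(get_state()['q'].round(3))
D={}
for c in("side","top"):
    cv2.imwrite(f"pics/{c}3.png",grab_frame(c)[:,:,::-1])
    for i in range(3):
        grab_frame(c)
        for n in["crosshead","handle_grip","press","stop"]:
            for d in mark_of(c,n)[:1]: D.setdefault((c,n),[]).append(d["location"])
for n in["crosshead","handle_grip","press","stop"]:
    a,b=[np.median(D[(c,n)],0) for c in("side","top")];print(n,a,b,tri([("side",a),("top",b)]).round(4))
t=cv2.imread("pics/top3.png")[130:230,260:350];s=cv2.imread("pics/side3.png")[135:235,305:395]
print(cv2.imwrite("pics/c3.png",cv2.resize(np.hstack([t,s]),(792,440),interpolation=cv2.INTER_CUBIC)))
E
```

```text
t: 8.85
eef_pos: [0.5327, -0.0138, 0.2509]
ee_rot: [-3.141, 0.0, 0.2]
force: [1.3, 0.9, -0.6]
width: 0.0747
gripper_force: 0.0
t: 9.15
eef_pos: [0.5348, -0.0137, 0.3118]
ee_rot: [3.141, -0.007, 0.2]
force: [0.9, -0.2, 0.4]
width: 0.0873
gripper_force: 0.0
[ 3.420e-01  8.500e-02 -1.940e-01  1.000e-03 -1.284e+00  1.429e+00]Traceback (most recent call last):
  File "<stdin>", line 11, in <module>
KeyError: ('top', 'crosshead')
```

Run:
```python
from h import *
t=cv2.imread("pics/top3.png")[130:230,260:350];s=cv2.imread("pics/side3.png")[135:235,305:395]
cv2.imwrite("pics/c3.png",cv2.resize(np.hstack([t,s]),(792,440),interpolation=cv2.INTER_CUBIC))
```

```text
(no output)
```

View pics/c3.png

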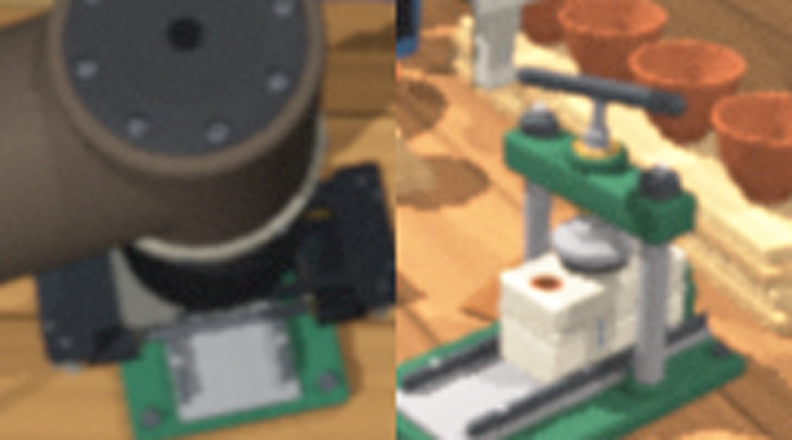

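Run:
```python
from h import *
a=(351.5,155.5);b=(299.3,155.0)
print(tri([("side",a),("top",b)]),onz("top",b,.2355),onz("side",a,.2355))
t=(250+192/3.636,130+108/3.636);s=(285+238/3.636,135+122/3.636);print(t,s,onz("top",t,.194),onz("side",s,.194))
# bar ends
for z in(.2355,):
  A=[onz("top",(250+u/3.636,130+v/3.636),z) for u,v in((108,133),(250,50))];B=[onz("side",(285+(u-400)/3.636,135+v/3.636),z) for u,v in((578,63),(705,88))]
  C=[onz("side",(305+(u-396)/4.4,135+v/4.4),z) for u,v in((521,75),(682,103))]
  for X in(A,B,C):d=X[1]-X[0];print(X,np.linalg.norm(d),np.degrees(np.arctan2(d[1],d[0])))
```

```text
[0.66900132 0.01910961 0.23235378] [0.66530831 0.01996355 0.2355    ] [0.66929363 0.01328208 0.2355    ]
(302.8052805280528, 159.7029702970297) (350.45654565456545, 168.55335533553355) [0.66482721 0.01204858 0.194     ] [0.66488123 0.00921515 0.194     ]
[array([0.6310448 , 0.07305347, 0.2355    ]), array([ 0.69905287, -0.03332018,  0.2355    ])] 0.12625550153368004 -57.407921004362706
[array([0.63272552, 0.05927054, 0.2355    ]), array([ 0.70197706, -0.03406597,  0.2355    ])] 0.11622168103703098 -53.426227096207505
[array([0.63223421, 0.06200901, 0.2355    ]), array([ 0.70809281, -0.03065689,  0.2355    ])] 0.11975599216870526 -50.695393116873056
```

Side crop: the mould is home against the stop, with its near end at (530,300) and the stop behind the right column. The bar runs from (521,75) to (682,103) and the stem is near (600,110). Next I move over the screw axis at about (0.667, 0.012).

```bash
python3 -m handwheel '[{"delta_pos":[0.55,0.108,0],"dr":[0,0,-8.3]},{"delta_pos":[0.55,0.108,0],"dr":[0,0,-8.3]},{"delta_pos":[0.55,0.108,0],"dr":[0,0,-8.3]},{"delta_pos":[0.55,0.108,0],"dr":[0,0,-8.3]},{"delta_pos":[0.55,0.108,0],"dr":[0,0,-8.3]},{"delta_pos":[0.55,0.108,0],"dr":[0,0,-8.3]},{"delta_pos":[0.55,0.108,0],"dr":[0,0,-8.3]},{"delta_pos":[0.55,0.108,0],"dr":[0,0,-8.3]},{"delta_pos":[0,0,-0.6],"dr":[0,0,0]},{"delta_pos":[0,0,-0.6],"dr":[0,0,0]}]' -1 60
python3 -m handwheel '[{"delta_pos":[0,0,-0.3],"dr":[0,0,0]},{"delta_pos":[0,0,0],"dr":[0,0,0]}]'
python3 - <<'E'
from h import *
print(get_state()['q'].round(3))
save("side","pics/s4.png",(290,90,410,190),5)
E
```

```text
t: 11.75
eef_pos: [0.6657, 0.0123, 0.2707]
ee_rot: [-3.141, -0.0, -0.959]
force: [-0.6, 1.0, 0.5]
width: 0.0879
gripper_force: 0.0
t: 11.95
eef_pos: [0.6644, 0.012, 0.2608]
ee_rot: [3.139, 0.001, -0.959]
force: [-0.3, 0.8, 0.4]
width: 0.0873
gripper_force: 0.0
[ 0.311  0.335  0.012 -0.    -1.251  0.301]
```

View pics/s4.png

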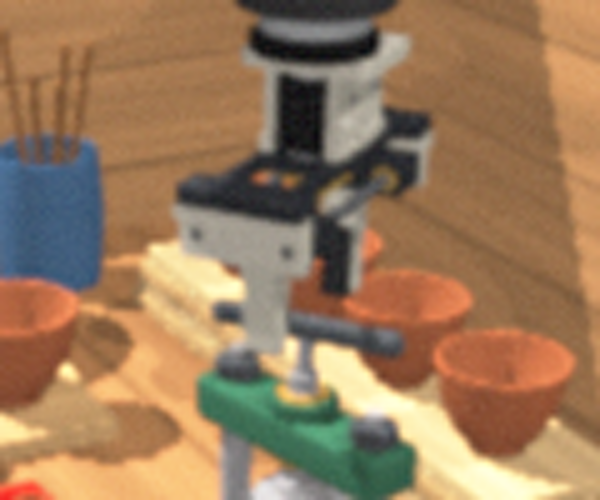

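The fingers straddle the bar about its centre (bar mid near (308,328), fingertips at (265,345) and (340,285)). I'll lower and close.

```bash
python3 -m handwheel '[{"delta_pos":[0.05,0,-0.35],"dr":[0,0,0]},{"delta_pos":[0,0,-0.3],"dr":[0,0,0]},{"delta_pos":[0,0,0],"dr":[0,0,0]}]'
python3 -m handwheel '[{"delta_pos":[0,0,0],"dr":[0,0,0]},{"delta_pos":[0,0,0],"dr":[0,0,0]},{"delta_pos":[0,0,0],"dr":[0,0,0]},{"delta_pos":[0,0,0],"dr":[0,0,0]},{"delta_pos":[0,0,0],"dr":[0,0,0]},{"delta_pos":[0,0,0],"dr":[0,0,0]},{"delta_pos":[0,0,0],"dr":[0,0,0]},{"delta_pos":[0,0,0],"dr":[0,0,0]}]' 1 50
python3 -c "
from station import *;s=get_state();print(s['moment'].round(3),s['eef_pos'].round(4))"
```

```text
t: 12.3
eef_pos: [0.6658, 0.0121, 0.2413]
ee_rot: [3.14, 0.001, -0.959]
force: [-0.0, -0.8, 0.6]
width: 0.0873
gripper_force: 0.0
t: 13.1
eef_pos: [0.6666, 0.0121, 0.2429]
ee_rot: [-3.142, -0.0, -0.959]
force: [-0.6, -0.1, 0.3]
width: 0.0293
gripper_force: 0.0
[ 0.088 -0.021  0.003] [0.6666 0.0121 0.2429]
```

```bash
python3 -m handwheel '[{"delta_pos":[0,0,0],"dr":[0,0,0]},{"delta_pos":[0,0,0],"dr":[0,0,0]},{"delta_pos":[0,0,0],"dr":[0,0,0]},{"delta_pos":[0,0,0],"dr":[0,0,0]},{"delta_pos":[0,0,0],"dr":[0,0,0]}]'
python3 -c "
from station import *;s=get_state();print(s['moment'].round(3),s['eef_pos'].round(4))"
```

```text
t: 13.6
eef_pos: [0.6677, 0.013, 0.2429]
ee_rot: [-3.139, -0.0, -0.958]
force: [4.5, 3.2, -2.0]
width: 0.0119
gripper_force: 50.0
[ 0.863 -1.52   0.16 ] [0.6677 0.013  0.2429]
```

```bash
python3 -m handwheel '[{"delta_pos":[0.05,0.035,0],"dr":[0,0,-2]},{"delta_pos":[0,0,-0.009],"dr":[0,0,-8]},{"delta_pos":[0,0,-0.009],"dr":[0,0,-8]},{"delta_pos":[0,0,-0.009],"dr":[0,0,-8]}]'
python3 -c "
from station import *;s=get_state();print(s['moment'].round(3),s['eef_pos'].round(4))"
```

```text
t: 14.0
eef_pos: [0.6675, 0.0129, 0.242]
ee_rot: [3.14, -0.0, -1.418]
force: [-2.5, -1.2, 1.2]
width: 0.0117
gripper_force: 50.0
[-0.132  0.791  0.261] [0.6675 0.0129 0.242 ]
```

```bash
cat > m.py <<'E'
from station import *
s=get_state();print('M',s['moment'].round(3),'q6',s['q'][5].round(2))
E
python3 -m handwheel '[{"delta_pos":[0,0,-0.009],"dr":[0,0,-8]},{"delta_pos":[0,0,-0.009],"dr":[0,0,-8]},{"delta_pos":[0,0,-0.009],"dr":[0,0,-8]}]';python3 m.py
python3 -m handwheel '[{"delta_pos":[0,0,-0.009],"dr":[0,0,-8]},{"delta_pos":[0,0,-0.009],"dr":[0,0,-8]}]';python3 m.py
```

```text
t: 14.3
eef_pos: [0.6671, 0.013, 0.2412]
ee_rot: [3.14, -0.001, -1.837]
force: [-4.4, -0.1, 2.2]
width: 0.0116
gripper_force: 50.0
M [0.144 1.368 0.35 ] q6 -0.58
t: 14.5
eef_pos: [0.6669, 0.013, 0.2406]
ee_rot: [3.14, -0.002, -2.116]
force: [-4.5, 0.2, 3.0]
width: 0.0119
gripper_force: 50.0
M [0.428 1.76  0.289] q6 -0.86
```

```bash
python3 -m handwheel '[{"delta_pos":[-0.03,0,-0.006],"dr":[0,0,-8]},{"delta_pos":[0,0,-0.008],"dr":[0,0,-8]},{"delta_pos":[0,0,-0.008],"dr":[0,0,-8]}]';python3 m.py
```

```text
t: 14.8
eef_pos: [0.6665, 0.0133, 0.2399]
ee_rot: [3.141, -0.001, -2.535]
force: [-2.1, 1.6, 0.8]
width: 0.0116
gripper_force: 50.0
M [0.637 0.889 0.253] q6 -1.28
```

```bash
python3 -m handwheel '[{"delta_pos":[0,0,-0.009],"dr":[0,0,-8]},{"delta_pos":[0,0,-0.009],"dr":[0,0,-8]},{"delta_pos":[0,0,-0.009],"dr":[0,0,-8]}]';python3 m.py
```

```text
t: 15.1
eef_pos: [0.6663, 0.0137, 0.2391]
ee_rot: [3.141, -0.001, -2.954]
force: [-3.8, 4.0, 1.5]
width: 0.0118
gripper_force: 50.0
M [1.235 1.126 0.288] q6 -1.69
```

```bash
python3 -m handwheel '[{"delta_pos":[0,0.02,-0.009],"dr":[0,0,-8]},{"delta_pos":[0,0,-0.009],"dr":[0,0,-8]}]';python3 m.py
```

```text
t: 15.3
eef_pos: [0.6663, 0.0141, 0.2385]
ee_rot: [3.142, -0.002, 3.05]
force: [-3.4, 0.9, 0.9]
width: 0.0113
gripper_force: 50.0
M [0.849 1.022 0.245] q6 -1.97
```

```bash
python3 -m handwheel '[{"delta_pos":[-0.02,0.01,-0.009],"dr":[0,0,-8]},{"delta_pos":[0,0,-0.009],"dr":[0,0,-8]},{"delta_pos":[0,0,-0.009],"dr":[0,0,-8]}]';python3 m.py
```

```text
t: 15.6
eef_pos: [0.6664, 0.0145, 0.2378]
ee_rot: [3.141, -0.0, 2.631]
force: [-0.5, 3.0, -0.0]
width: 0.0116
gripper_force: 50.0
M [0.799 0.002 0.299] q6 -2.39
```

```bash
python3 -m handwheel '[{"delta_pos":[0,0,-0.009],"dr":[0,0,-8]},{"delta_pos":[0,0,-0.009],"dr":[0,0,-8]},{"delta_pos":[0,0,-0.009],"dr":[0,0,-8]}]';python3 m.py
```

```text
t: 15.9
eef_pos: [0.6667, 0.0148, 0.2371]
ee_rot: [3.141, -0.0, 2.213]
force: [-0.5, 2.9, -0.2]
width: 0.0116
gripper_force: 50.3
M [ 1.029 -0.118  0.606] q6 -2.81
```

```bash
python3 -m handwheel '[{"delta_pos":[0,0.03,0],"dr":[0,0,0]}]'|head -1;python3 m.py;python3 -m handwheel '[{"delta_pos":[0,0,-0.001],"dr":[0,0,-1]}]'|grep -E "^force|rot|pos";python3 m.py
```

```text
t: 16.0
M [-0.841 -0.544  0.26 ] q6 -2.81
eef_pos: [0.6667, 0.0149, 0.2371]
ee_rot: [-3.142, 0.0, 2.204]
force: [0.3, -0.0, -1.3]
M [-0.021 -0.432  0.505] q6 -2.82
```

```bash
python3 -m handwheel '[{"delta_pos":[0,0,-0.002],"dr":[0,0,-1.5]},{"delta_pos":[0,0,-0.002],"dr":[0,0,-1.5]}]'|grep -E "^force|rot|pos";python3 m.py
```

```text
eef_pos: [0.6667, 0.0149, 0.237]
ee_rot: [3.141, 0.0, 2.148]
force: [0.8, -0.4, -0.4]
M [-0.02  -0.481  0.595] q6 -2.88
```

The screw now reads 0.595 N m while turning, about twice the free torque, so it is well clamped. I'll hold briefly, let go and lift.

```bash
python3 -m handwheel '[{"delta_pos":[0,0,0],"dr":[0,0,0]},{"delta_pos":[0,0,0],"dr":[0,0,0]},{"delta_pos":[0,0,0],"dr":[0,0,0]}]' |grep force;python3 m.py
python3 -m handwheel '[{"delta_pos":[0,0,0],"dr":[0,0,0]},{"delta_pos":[0,0,0],"dr":[0,0,0]},{"delta_pos":[0,0,0],"dr":[0,0,0]},{"delta_pos":[0,0,0],"dr":[0,0,0]},{"delta_pos":[0,0,0],"dr":[0,0,0]},{"delta_pos":[0,0,0],"dr":[0,0,0]}]' -0.4
python3 -m handwheel '[{"delta_pos":[0,0,0.3],"dr":[0,0,0]},{"delta_pos":[0,0,0.7],"dr":[0,0,0]},{"delta_pos":[0,0,0.8],"dr":[0,0,0]},{"delta_pos":[0,0,0.8],"dr":[0,0,0]},{"delta_pos":[0,0,0],"dr":[0,0,0]},{"delta_pos":[0,0,0],"dr":[0,0,0]}]'
python3 - <<'E'
from h import *
save("side","pics/s5.png",(290,90,410,250),3.7)
E
```

```text
force: [0.9, -0.5, -0.3]
gripper_force: 50.2
M [-0.029 -0.607  0.639] q6 -2.88
t: 17.2
eef_pos: [0.6665, 0.0149, 0.2369]
ee_rot: [-3.142, -0.0, 2.148]
force: [0.2, 0.5, 0.0]
width: 0.0541
gripper_force: 0.0
t: 17.8
eef_pos: [0.6667, 0.0151, 0.316]
ee_rot: [3.14, 0.0, 2.148]
force: [-0.7, 0.5, -0.4]
width: 0.0617
gripper_force: 0.0
```

View pics/s5.png

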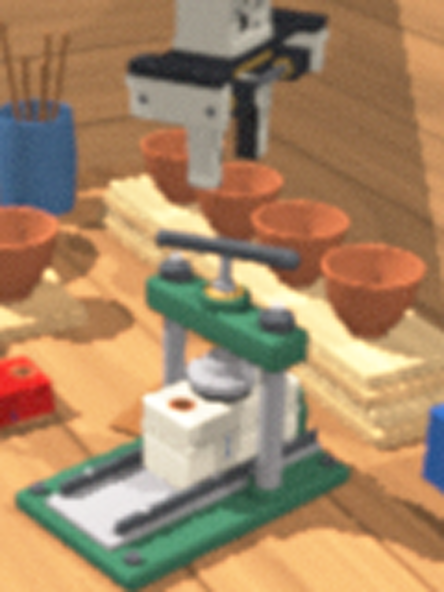

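The picture shows the presser (220,372) sitting on the mould top. The mould is home and closed, and the gripper (230,130) is clear of the bar (228,248).

```bash
python3 -c "
from station import *;print(job_done())"
```

```text
the job is handed in; nothing more can be done
None
```

I pushed the mould home against the back stop and turned the screw until it read about 0.6 N m (estimated 155 N of clamping). I then let go of the handle and handed the job in; no verdict was returned.

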